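# Close the steam cooker and hold its refitted start knob pressed

### The arm

A 7-joint arm with a two-finger parallel gripper is mounted at the origin on a cart in front of the work surface, level with it; the furniture and walls round the work are solid. World frame = base frame: x ahead of the robot, y to its left, z up, the work surface at z = 0. Lengths are in m, angles in rad, forces in N, time in s.
With the tool pointing down it reaches from about 0.425 to 0.875 m from the base axis. Payload 4.7 kg.
Tool frame: the origin (TCP) lies where the fingers leave the gripper's body, on its centre line; the fingertips stand 70 mm ahead of it and the grasp point (between the pads) lies 51 mm ahead of it; z points along the fingers, y is the line along which they close (so a half turn about z gives the same grasp; the last joint's range is limited). The gripper opens to 87 mm and grips with 3 to 60 N. Pads are 19 mm wide; open, the fingers measure 117 mm over their backs; the gripper's body (75 mm by 190 mm) begins 51 mm behind the grasp point.
Start: joints at [1.336, 0.321, -0.07, 1.45, 0.023, 1.371, -0.057], TCP at [0.16, -0.63, 0.292] pointing down, gripper open.
Joint ranges: [-2.86, 2.86], [-0.3, 2.09], [-1.38, 1.24], [0.06, 2.45], [-1.56, 4.7], [0.09, 2.05], [-2.69, 2.69]. Speed limits (rad/s): [2.57, 2.57, 3.14, 3.14, 3.14, 3.14, 3.14].

### API

Orientations are given as a rotation vector (axis times angle).
In Python, from bench import get_state, get_image, get_calibration, close_job gives the robot as it stands.
- The arm moves only by the tool send_rows, never from a script. Its argument "rows" is a list of rows, each an object of numbers: "hand": the finger opening in mm, from 0 to 87; "x", "y", "z": the shift along the world's x, y, z in mm; "roll": the turn about the world's z in degrees. A call has 1 to 10 rows; each row shifts and turns the commanded pose from where the row before left it; what a row does not reach is not made up. A row lasts 1/10 s, in which the tool goes at most 50 mm and 8.59 degrees, less where a joint would pass 70% of its speed; a pose out of reach is approached as far as the arm can. A call is refused whole if a number of a shift passes 50 or a number of a turn 8.59, either way. A call with a gripper value outside its range is refused whole. The fingers move at their own pace and stop on an object; "force" is the grip in N (left out, the last holds). Time passes only in rows, so rows that do not move let the fingers close. It gives the time, the measured TCP pose, the force, the opening and the grip force at its end, in the units of the state.
- get_state(): the state, without advancing time (a new reading comes with each control period).
- get_image(name): name is "scene" or "top"; returns the picture (480x640x3 uint8, blue, green, red); there is no depth.
- get_calibration(name): a dict with "mtx" (3x3 intrinsics, pixels), "D" ([k1, k2, p1, p2, k3] as OpenCV has them; the pictures are not rectified), "world_from_camera" (4x4, takes a point from camera to world coordinates). Camera axes: x right, y down, z forward; pixel columns grow to the right and rows downward; lengths in m; the calibration is good to about 2 mm. A picture is of the moment at which its call begins. get_calibration takes no time and is no camera call.
- close_job(): hands the job in; it is judged then, once.
The state is a dict: "time": time; "joint_positions": joint angles; "qd": joint speeds; "joint_torque": joint torques, N m; "position": TCP position; "tool_rot": TCP orientation; "ft_force": force on the tool from outside, world axes, zero at the start; "torque": the same for the moment, N m; "grip_width": opening from 0.0 (shut) to 1.0 (fully open); "grip_force": force on a finger pad.
Only numpy, scipy, OpenCV 4.12 (cv2) and the standard library are available. Lean on these libraries where they do the work, as an engineer would, in place of code of your own. Each camera call takes 0.05 s, during which the arm holds its last target. There are 200 camera calls.

### The job

The steam cooker's lid is up and its start knob has come off: first shut the lid fully, then pick up the loose knob, turn it so that the D-shaped hole under it matches the D-shaft on the deck at the cooker's right, and push it fully home on the shaft. Keep hold of the knob and keep pressing it so that the sprung shaft goes down as far as it will go; finish like that, still gripping and pressing (the cooker starts only while the knob is held in). Leave the cup, the salt shaker and the drinking glass where they stand.

Things in the scene. Friction and masses are not known exactly. Their poses are not given: they have to be found in the camera images.
- cooker: white countertop steam cooker, 165 (x) x 255 (y) x 70 mm plus lid, fixed, but placed and turned differently each time. Origin: centre of its underside; z up, x from the front to the hinge at the back, y to its left. Here: pan under the lid y -42..127 mm, rim at z 70; flat deck y -127..-42, top at z 70; lid hinge axis along y at x 77.5, z 72, its middle at y 42.5; D-shaft axis at x -10, y -85 mm.
- lid (a joint): lid angle in rad: 0 shut (level), grows as it opens; starts at 0.3 to 0.65. The stiff hinge keeps it where it is left; a straight downward push of under 10 N on its top face, 60 mm or more in front of the hinge, shuts it.
- lid_hinge (a point): middle of the lid's hinge axis; turns with the lid. Lid: white frame with clear pane, solid slab 155 mm long (along -x from the hinge), 170 mm wide, 14 mm thick (z 0..14 mm in this frame), black grip lip 80 mm wide and 10 mm thick sticking out 12 mm in the middle of its front edge. Shut, its top face is 86 mm above the worktop.
- shaft_tip (a point): centre of the top end of the steel D-shaft that stands upright in the middle of the deck at the right of the lid. Shaft diameter 16 mm, one flat 4.5 mm from the axis; this frame's x axis points out of the flat (z up). The tip stands 26 mm above the deck (96 mm above the worktop) when not pressed; its top 4 mm taper to two thirds as a lead-in.
- spindle (a joint): angle of the D-shaft about its vertical axis in rad, 0 when the flat looks to the cooker's +x, positive anticlockwise from above; starts at -0.7 to 0.7. Very stiff (0.6 N m), it stays as it is.
- shaft_press (a joint): how far the sprung shaft is pressed down in m: 0 up, 0.008 at its stop. The spring needs 3.2 N to start and 9.6 N at the stop, and pushes it up again when let go.
- knob_center (a point): centre (half-way up, on the axis) of the loose black knob, 46 mm high, 60 g, standing upright at one of three places beside the cooker. Round skirt 48 mm in diameter, z -23..-3 mm from here; above it a grip bar with flat sides, 14 mm thick (y), z -3..+23 mm, x -22..+30 mm. The longer end, which overhangs the skirt and has a short white line on top, is the pointer: +x.
- knob_hole (a point): mouth of the knob's hole, on its axis in the underside (x to the pointer, z up). Hole D-shaped, 16 mm deep, 18.4 mm in diameter, flat 5.7 mm from the axis on the pointer side: it goes on only with the pointer towards the shaft's flat (about 10 degrees of play). Fully home this point lies 16 mm below the shaft tip; with the shaft at its stop the skirt still clears the deck by 2 mm.
- small_cup: bystander: small white cup, 64 mm diameter, 36 mm high; origin at the centre of its underside.
- salt_shaker: bystander: glass salt shaker with steel cap, 42 mm diameter, 80 mm high; origin at the centre of its underside.
- glass: bystander: empty drinking glass, 81 mm diameter, 93 mm high; origin at the centre of its underside.

How it is judged:
By the outcome, as a careful person would: the job done as asked, in the order asked, and still so for the second after the job is handed in, while the arm keeps its last pose, push and grip.
It also fails if it takes over 51 s, if anything falls off the work surface, if the arm or the gripper's body presses on something with over 40 N, if the wrist force passes 120 N, or if a joint passes its speed limit or range.

## Working session

There is one attempt and no reset: what is moved stays moved. The work goes in short steps, Python scripts to look and compute and a tool call to move; the robot and the scene stay as the last step left them, time stands still between calls to the robot, and variables do not carry over. Pictures are saved under pics/ and viewed, at most 10 in all, crops included, and the job is handed in when it is done.

Besides the shell and the picture viewer there is one more tool, called after "Emit:" as name(argument=value, ...), one argument or row to a line, values as JSON. send_rows: Moves the arm, as the interface text tells. Its arguments: {"type":"object","properties":{"rows":{"type":"array","items":{"type":"object","properties":{"hand":{"type":"number"},"x":{"type":"number"},"y":{"type":"number"},"z":{"type":"number"},"roll":{"type":"number"}}}},"force":{"type":"number"}},"required":["rows"]}

```bash
mkdir -p pics
python3 - <<'E'
from bench import *
import cv2
for n in("scene","top"):
    cv2.imwrite(f"pics/{n}0.png",get_image(n)); c=get_calibration(n); print(n,c["mtx"],c["D"],c["world_from_camera"])
s=get_state();print(s)
E
```

```text
scene [[484.40028602   0.         315.09791432]
 [  0.         484.40028602 233.66899521]
 [  0.           0.           1.        ]] [-0.0549879  0.         0.         0.         0.       ] [[-8.55794258e-01 -3.18124739e-01  4.07937298e-01  2.51450446e-02]
 [-5.17315952e-01  5.25314724e-01 -6.75595032e-01  8.12332724e-01]
 [ 6.28023523e-04 -7.89202820e-01 -6.14132326e-01  8.53206072e-01]
 [ 0.00000000e+00  0.00000000e+00  0.00000000e+00  1.00000000e+00]]
top [[565.45541392   0.         309.86149214]
 [  0.         565.45541392 247.54512594]
 [  0.           0.           1.        ]] [-0.01709239  0.          0.          0.          0.        ] [[ 0.00225123 -0.99462684  0.1035006   0.40572892]
 [-0.99999083 -0.00186201  0.00385698 -0.02160328]
 [-0.00364354 -0.10350834 -0.99462191  1.40324525]
 [ 0.          0.          0.          1.        ]]
{'time': 0.1, 'joint_positions': array([ 1.33609307,  0.3217494 , -0.07010975,  1.45157326,  0.02263133,
        1.37078043, -0.05689981]), 'qd': array([-1.84729496e-03,  3.14799896e-04,  7.86737445e-05, -2.56308717e-03,
       -7.81623446e-04, -6.78571144e-04, -1.04430868e-03]), 'joint_torque': array([ 1.07711439e-04, -4.92570734e+01, -4.05652067e-01, -3.13398850e+01,
       -6.42076973e-02,  3.94850748e-02,  2.95942129e-05]), 'position': array([ 0.15993061, -0.62962697,  0.29126047]), 'tool_rot': array([-3.11562480e+00, -3.89693218e-01,  5.15718215e-04]), 'ft_force': array([0.44872942, 1.2270997 , 0.56085216]), 'torque': array([-0.01430548,  0.00092817, -0.01213076]), 'grip_force': 0.0, 'grip_width': 1.0062232637812218}
```

View pics/scene0.png

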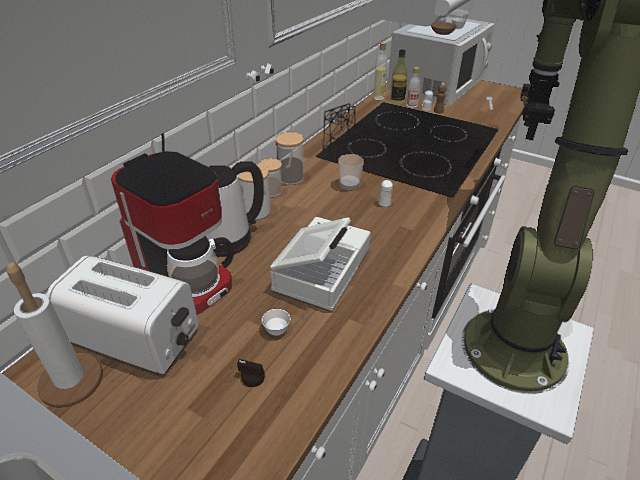

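View pics/top0.png

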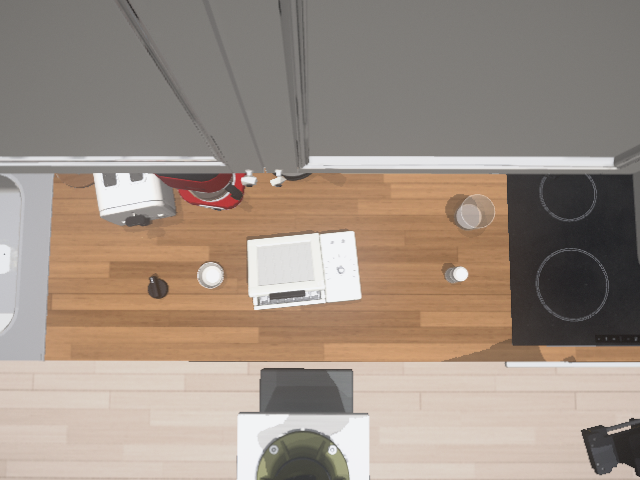

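The top view shows the cooker at about (303,270) with its shaft near (340,270), the knob at (157,288) with its pointer up-left, the cup at (210,275), the shaker at (458,274) and the glass at (475,212). I'll zoom in on the cooker and knob next.

Run:
```python
import cv2,numpy as np
t=cv2.imread("pics/top0.png");s=cv2.imread("pics/scene0.png")
r=lambda i,x,y,w,h,W,H:cv2.resize(i[y:y+h,x:x+w],(W,H),interpolation=cv2.INTER_CUBIC)
a=r(t,240,225,130,90,520,360); b=r(t,135,265,46,60,276,360)
c=r(s,260,210,120,60+20,360,240); d=r(s,225,350,50,40,300,240)
m=np.zeros((600,800,3),np.uint8); m[:360,:520]=a;m[:360,524:800]=b;m[360:,:360]=c;m[360:,364:664]=d
cv2.imwrite("pics/z1.png",m)
```

```text
(no output)
```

View pics/z1.png

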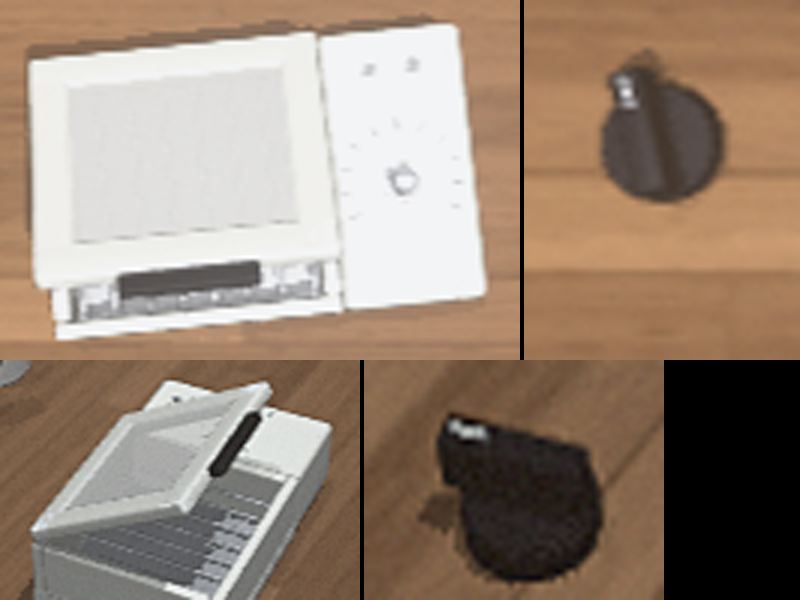

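The zoom gives cooker deck corners of about (354.5,231.2), (361.5,299), (319.5,234.2) and (325.8,302.2). The shaft is at (340.5,270), the knob skirt centre at (158,288.7), and the pointer line at (151.5,279.5). The lid lip front is at about (287,297).

```bash
cat > h.py <<'E'
import cv2,numpy as np
from bench import *
def ray(n,px,z):
    c=get_calibration(n);T=c["world_from_camera"]
    u=cv2.undistortPoints(np.array(px,float).reshape(-1,1,2),c["mtx"],c["D"]).reshape(-1,2)
    d=np.c_[u,np.ones(len(u))]@T[:3,:3].T;o=T[:3,3]
    return o+d*((z-o[2])/d[:,2])[:,None]
def proj(n,P):
    c=get_calibration(n);M=np.linalg.inv(c["world_from_camera"])
    return cv2.projectPoints(np.array(P,float),cv2.Rodrigues(M[:3,:3])[0],M[:3,3],c["mtx"],c["D"])[0].reshape(-1,2)
E
python3 - <<'E'
from h import *
np.set_printoptions(precision=4,suppress=True)
d=ray("top",[(354.5,231.2),(361.5,299),(319.5,234.2),(325.8,302.2)],.07);print(d)
m=d.mean(0); ax=d[0]-d[1]+d[2]-d[3]; th=np.arctan2(ax[1],ax[0]);print("yaw",np.degrees(th))
R=np.array([[np.cos(th),-np.sin(th)],[np.sin(th),np.cos(th)]])
o=m[:2]-R@[0,-84.5e-3]; 
W=lambda x,y:o+R@[x,y]
print("origin",o,"shaft",W(-.01,-.085),"from tip px",ray("top",[(340.5,270)],.096))
print("hinge",W(.0775,.0425),"lid push 130",W(.0775-.12,.0425))
# lid angle from free corner pixel: front-left edge of lid, top px(246.. )
for a in np.arange(.3,.7,.05):
    L=lambda s,h:(.0775-s*np.cos(a)-h*np.sin(a),.072+s*np.sin(a)*1+h*np.cos(a))
    # top-front edge corners
    x,z=L(.155,.014);P=[[*W(x,.0425+.085),z],[*W(x,.0425-.085),z]]
    x,z=L(.167,.007);P.append([*W(x,.0425),z])
    print(round(a,2),proj("top",P).round(1).tolist(),proj("scene",P).round(1).tolist())
k=ray("top",[(158,288.7)],.02)[0];p=ray("top",[(151.6,279.4)],.046)[0];print("knob",k,p,np.degrees(np.arctan2(*(p-k)[1::-1])))
E
```

```text
[[ 0.5837 -0.1225  0.07  ]
 [ 0.4232 -0.138   0.07  ]
 [ 0.5764 -0.0393  0.07  ]
 [ 0.4156 -0.0541  0.07  ]]
yaw 5.398463815658055
origin [ 0.4918 -0.0043] shaft [ 0.4898 -0.0899] from tip px [[ 0.4896 -0.0876  0.096 ]]
hinge [0.5649 0.0453] lid push 130 [0.4455 0.034 ]
0.3 [[250.7, 306.4], [326.3, 299.4], [288.9, 307.1]] [[330.8, 271.2], [359.2, 229.1], [349.4, 251.2]]
0.35 [[250.3, 305.6], [326.3, 298.5], [288.7, 306.0]] [[330.1, 268.5], [358.7, 226.6], [348.6, 248.3]]
0.4 [[249.8, 304.6], [326.2, 297.5], [288.4, 304.8]] [[329.2, 265.9], [358.0, 224.1], [347.7, 245.5]]
0.45 [[249.4, 303.4], [326.2, 296.3], [288.2, 303.4]] [[328.2, 263.2], [357.2, 221.6], [346.6, 242.6]]
0.5 [[249.0, 302.1], [326.2, 294.9], [287.9, 301.8]] [[327.1, 260.6], [356.2, 219.1], [345.3, 239.7]]
0.55 [[248.5, 300.5], [326.1, 293.4], [287.6, 300.0]] [[325.7, 257.9], [355.1, 216.7], [343.9, 236.8]]
0.6 [[248.1, 298.8], [326.0, 291.6], [287.3, 298.0]] [[324.2, 255.3], [353.8, 214.2], [342.3, 234.0]]
0.65 [[247.6, 297.0], [325.9, 289.7], [287.0, 295.8]] [[322.6, 252.7], [352.4, 211.8], [340.5, 231.2]]
knob [0.4477 0.3551 0.02  ] [0.4692 0.3641 0.046 ] 22.78202101197409
```

Emit:
send_rows(
  rows=[
    {"hand":0,"x":25,"y":35},
    {"hand":0,"x":30,"y":40},
    {"hand":0,"x":30,"y":40},
    {"hand":0,"x":30,"y":40},
    {"hand":0,"x":30,"y":40},
    {"hand":0,"x":30,"y":40},
    {"hand":0,"x":30,"y":40},
    {"hand":0,"x":30,"y":40},
    {"hand":0,"x":30,"y":40},
    {"hand":0,"x":30,"y":40},
  ],
)

```text
schema error: expected keys hand, x, y, z, roll
```

Emit:
send_rows(
  rows=[
    {"x":10,"y":40},
    {"y":40},
    {"y":40},
    {"y":40},
    {"y":40},
    {"y":40},
    {"y":31},
    {},
    {},
  ],
)

```text
schema error: expected keys hand, x, y, z, roll
```

Emit:
send_rows(
  rows=[
    {"hand":0,"x":25,"y":35,"z":0,"roll":0},
    {"hand":0,"x":30,"y":40,"z":0,"roll":0},
    {"hand":0,"x":30,"y":40,"z":0,"roll":0},
    {"hand":0,"x":30,"y":40,"z":0,"roll":0},
    {"hand":0,"x":30,"y":40,"z":0,"roll":0},
    {"hand":0,"x":30,"y":40,"z":0,"roll":0},
    {"hand":0,"x":30,"y":40,"z":0,"roll":0},
    {"hand":0,"x":30,"y":40,"z":0,"roll":0},
    {"hand":0,"x":30,"y":40,"z":0,"roll":0},
    {"hand":0,"x":30,"y":40,"z":0,"roll":0},
  ],
)

```text
time: 1.1
position: [0.4557, -0.2332, 0.2921]
tool_rot: [3.117, 0.389, -0.0]
ft_force: [1.0, -1.3, -0.1]
grip_width: 0.171
grip_force: 0.0
```

Emit:
send_rows(
  rows=[
    {"hand":0,"x":10,"y":40,"z":0,"roll":0},
    {"hand":0,"x":0,"y":40,"z":0,"roll":0},
    {"hand":0,"x":0,"y":40,"z":0,"roll":0},
    {"hand":0,"x":0,"y":40,"z":0,"roll":0},
    {"hand":0,"x":0,"y":40,"z":0,"roll":0},
    {"hand":0,"x":0,"y":40,"z":0,"roll":0},
    {"hand":0,"x":0,"y":31,"z":0,"roll":0},
    {"hand":0,"x":0,"y":0,"z":-30,"roll":0},
    {"hand":0,"x":0,"y":0,"z":-20,"roll":0},
    {"hand":0,"x":0,"y":0,"z":0,"roll":0},
  ],
)

```text
time: 2.1
position: [0.463, 0.0361, 0.2395]
tool_rot: [-3.116, -0.391, 0.009]
ft_force: [0.0, -0.5, 0.2]
grip_width: 0.004
grip_force: 0.0
```

Emit:
send_rows(
  rows=[
    {"hand":0,"x":0,"y":0,"z":-10,"roll":0},
    {"hand":0,"x":0,"y":0,"z":-10,"roll":0},
    {"hand":0,"x":0,"y":0,"z":-10,"roll":0},
    {"hand":0,"x":0,"y":0,"z":-10,"roll":0},
    {"hand":0,"x":0,"y":0,"z":-10,"roll":0},
    {"hand":0,"x":0,"y":0,"z":-10,"roll":0},
    {"hand":0,"x":0,"y":0,"z":-10,"roll":0},
    {"hand":0,"x":0,"y":0,"z":-8,"roll":0},
    {"hand":0,"x":0,"y":0,"z":-4,"roll":0},
    {"hand":0,"x":0,"y":0,"z":0,"roll":0},
  ],
)

```text
time: 3.1
position: [0.4648, 0.0361, 0.1595]
tool_rot: [-3.117, -0.39, 0.001]
ft_force: [0.1, -0.0, 0.0]
grip_width: 0.005
grip_force: 0.0
```

Emit:
send_rows(
  rows=[
    {"hand":0,"x":0,"y":0,"z":-2,"roll":0},
    {"hand":0,"x":0,"y":0,"z":-1,"roll":0},
    {"hand":0,"x":0,"y":0,"z":-1,"roll":0},
    {"hand":0,"x":0,"y":0,"z":0,"roll":0},
  ],
)

```text
time: 3.5
position: [0.4653, 0.0361, 0.1565]
tool_rot: [3.117, 0.39, 0.001]
ft_force: [-1.0, -0.1, 1.1]
grip_width: 0.004
grip_force: 0.5
```

Emit:
send_rows(
  rows=[
    {"hand":0,"x":0,"y":0,"z":-1,"roll":0},
    {"hand":0,"x":0,"y":0,"z":-1,"roll":0},
    {"hand":0,"x":0,"y":0,"z":0,"roll":0},
  ],
)

```text
time: 3.8
position: [0.4653, 0.0362, 0.156]
tool_rot: [3.116, 0.39, -0.0]
ft_force: [-5.0, -0.5, 14.7]
grip_width: 0.005
grip_force: 7.5
```

Run:
```python
from h import *
print(get_state()["ft_force"])
t=get_image("top");s=get_image("scene")
m=np.hstack([cv2.resize(t[220:320,240:370],(390,300)),cv2.resize(s[200:310,260:380],(400,367))[:300]])
cv2.imwrite("pics/z2.png",m)
```

```text
[-4.98731688 -0.50467637 14.72913564]
```

View pics/z2.png

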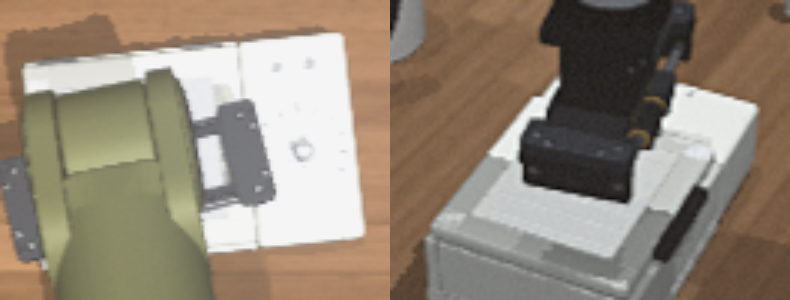

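The lid is flat on the rim in both crops, and the 14.7 N force at tip height 86 mm confirms it's shut. Next is the knob.

Emit:
send_rows(
  rows=[
    {"hand":0,"x":0,"y":0,"z":30,"roll":0},
    {"hand":70,"x":0,"y":30,"z":20,"roll":0},
    {"hand":70,"x":0,"y":40,"z":0,"roll":0},
    {"hand":70,"x":0,"y":40,"z":0,"roll":0},
    {"hand":70,"x":-5,"y":40,"z":0,"roll":0},
    {"hand":70,"x":-5,"y":40,"z":0,"roll":0},
    {"hand":70,"x":-5,"y":40,"z":0,"roll":4},
    {"hand":70,"x":-2,"y":40,"z":0,"roll":4.5},
    {"hand":70,"x":0,"y":49,"z":0,"roll":0},
    {"hand":70,"x":0,"y":0,"z":0,"roll":0},
  ],
)

```text
time: 4.9
position: [0.4447, 0.3628, 0.2043]
tool_rot: [-3.07, -0.634, 0.001]
ft_force: [-0.1, 0.9, -0.0]
grip_width: 0.736
grip_force: 0.0
```

Run:
```python
from h import *
t=get_image("top");s=get_image("scene");cv2.imwrite("pics/t3.png",t);cv2.imwrite("pics/s3.png",s)
r=lambda i,p,w,h,k:cv2.resize(i[int(p[1])-h:int(p[1])+h,int(p[0])-w:int(p[0])+w],None,fx=k,fy=k,interpolation=cv2.INTER_CUBIC)
P=[.4897,-.0888,.096];a=proj("top",[P])[0];b=proj("scene",[P])[0];print(a,b)
k=proj("scene",[[.4477,.3551,.04]])[0];kt=proj("top",[[.4477,.3551,.04]])[0];print(k,kt)
m=np.vstack([np.hstack([r(t,a,20,15,10),r(s,b,20,15,10)]),np.hstack([r(t,kt,40,30,5),r(s,k,40,30,5)])])
cv2.imwrite("pics/z3.png",m)
```

```text
[341.03364919 269.97583981] [341.21682091 224.63104662]
[253.37025371 364.97521269] [155.74761631 288.45833527]
```

View pics/z3.png

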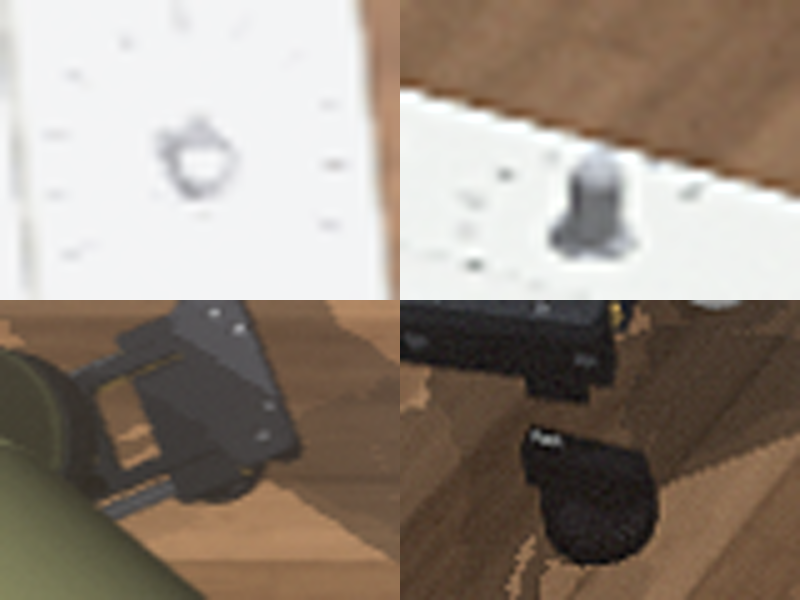

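The shaft tip is visible at about (341,269) top with no clear flat yet. The knob is upright at about (254,367) in the scene view with the fingers above it.

Emit:
send_rows(
  rows=[
    {"hand":70,"x":0,"y":0,"z":-30,"roll":0},
    {"hand":70,"x":0,"y":0,"z":-30,"roll":0},
    {"hand":70,"x":0,"y":0,"z":0,"roll":0},
  ],
)

```text
time: 5.3
position: [0.4472, 0.3508, 0.1405]
tool_rot: [3.076, 0.614, -0.01]
ft_force: [-0.2, -0.1, 0.5]
grip_width: 0.804
grip_force: 0.0
```

Run:
```python
from h import *
st=get_state();print(st["position"],st["tool_rot"])
t=cv2.imread("pics/t3.png");t0=cv2.imread("pics/top0.png")
print(t[263:278,333:349].mean(2).astype(int))
g=t0.max(2).astype(int);print(g[272:304,146:170])
s=cv2.imread("pics/s3.png")
m=np.hstack([cv2.resize(i,(390,400),interpolation=0) for i in(t[262:279,333:350],s[213:237,328:352])])
cv2.imwrite("pics/z4.png",m)
```

```text
[0.44724623 0.35080238 0.14054487] [ 3.07630773  0.61440337 -0.0099879 ]
[[244 244 244 244 244 244 244 244 244 244 244 244 244 244 244 244]
 [244 244 244 244 244 244 244 244 244 244 244 244 244 244 244 244]
 [244 244 244 244 244 244 239 229 230 241 244 244 244 244 244 244]
 [244 244 244 244 238 241 228 207 206 238 244 244 244 244 244 244]
 [244 244 244 228 206 209 206 206 204 206 238 244 244 244 244 244]
 [244 244 244 228 200 178 194 206 206 208 198 237 244 244 244 244]
 [244 244 244 229 183 182 234 242 243 243 228 222 241 244 244 244]
 [244 244 244 244 217 179 234 243 244 244 229 225 241 244 244 244]
 [244 244 244 244 224 189 217 235 243 237 215 231 242 244 244 244]
 [244 244 244 244 244 207 166 195 204 203 225 237 243 244 244 244]
 [244 244 244 237 241 236 191 172 202 217 234 243 244 244 244 244]
 [244 244 244 244 244 241 242 243 243 244 244 244 244 244 244 244]
 [244 244 244 244 244 244 244 238 232 241 244 244 244 244 244 244]
 [244 244 244 244 244 244 244 244 244 244 244 244 244 244 244 244]
 [244 244 244 244 244 244 244 244 244 244 244 244 244 244 244 244]]
[[160 162 162 164 166
[... 2511 characters left out ...]
91 192 193 192 176 134  92  79  76  70  70  73  74  76  77  80 134
  171 181 191 190 190 190]
 [188 189 188 188 188 188 187 173 151 138 107  94  90  98 112 142 170 169
  178 188 189 189 189 188]
 [187 189 189 188 190 188 189 189 188 187 188 188 188 181 171 171 173 180
  189 188 189 188 187 188]
 [187 188 188 188 188 188 190 190 189 191 191 189 187 186 183 184 189 190
  189 190 190 189 192 190]
 [188 187 187 188 188 188 189 189 190 190 191 190 187 183 182 184 188 191
  191 191 191 191 191 192]
 [188 189 191 189 190 188 187 188 188 189 189 191 189 188 187 187 190 190
  190 190 190 190 190 190]
 [190 190 189 192 190 191 188 187 187 187 187 189 190 193 194 194 194 192
  190 188 187 189 188 189]]
```

View pics/z4.png

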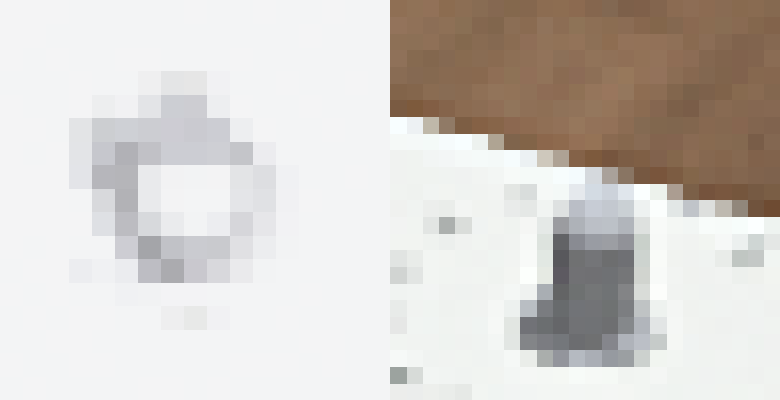

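The flat's edge on the tip is horizontal in the top image at rows 268/269, so the flat looks to about world +x, 0° ±10°. The knob bar's edges slope at about 0.2–0.25, so I'm recomputing its pose with the skirt parallax included.

Run:
```python
from h import *
k=ray("top",[(157.7,288.3)],.01)[0]
e=ray("top",[(154,283),(156,293),(151.5,278),(152.2,282)],.046)
print(k,e[2:].mean(0),[np.degrees(np.arctan2(*(a-b)[1::-1])) for a,b in((e[0],e[1]),(e[2],e[3]),((e[2]+e[3])/2,k))])
st=get_state();print(st["position"])
```

```text
[0.44902662 0.35857293 0.01      ] [0.46778909 0.36345587 0.046     ] [np.float64(13.019309727078552), np.float64(11.669232756589158), np.float64(14.587652006321504)]
[0.44724623 0.35080238 0.14054487]
```

Emit:
send_rows(
  rows=[
    {"hand":70,"x":1,"y":3.5,"z":0,"roll":-5},
    {"hand":70,"x":0,"y":0,"z":-15,"roll":-4.5},
    {"hand":70,"x":0,"y":0,"z":-15,"roll":0},
    {"hand":70,"x":0,"y":0,"z":-14,"roll":0},
    {"hand":70,"x":0,"y":0,"z":-7,"roll":0},
    {"hand":70,"x":0,"y":0,"z":0,"roll":0},
    {"hand":70,"x":0,"y":0,"z":0,"roll":0},
  ],
)

```text
time: 6.0
position: [0.4491, 0.3586, 0.0934]
tool_rot: [-3.12, -0.363, 0.0]
ft_force: [0.0, 0.3, -0.9]
grip_width: 0.802
grip_force: 0.0
```

Emit:
send_rows(
  rows=[
    {"hand":0,"x":0,"y":0,"z":0,"roll":0},
    {"hand":0,"x":0,"y":0,"z":0,"roll":0},
    {"hand":0,"x":0,"y":0,"z":0,"roll":0},
    {"hand":0,"x":0,"y":0,"z":0,"roll":0},
    {"hand":0,"x":0,"y":0,"z":0,"roll":0},
    {"hand":0,"x":0,"y":0,"z":0,"roll":0},
    {"hand":0,"x":0,"y":0,"z":0,"roll":0},
  ],
  force=40,
)

```text
time: 6.7
position: [0.449, 0.3585, 0.0933]
tool_rot: [3.12, 0.363, -0.0]
ft_force: [-0.2, 0.8, 0.3]
grip_width: 0.253
grip_force: 0.0
```

Emit:
send_rows(
  rows=[
    {"hand":0,"x":0,"y":0,"z":0,"roll":0},
    {"hand":0,"x":0,"y":0,"z":0,"roll":0},
    {"hand":0,"x":0,"y":0,"z":0,"roll":0},
    {"hand":0,"x":0,"y":0,"z":0,"roll":0},
  ],
)

```text
time: 7.1
position: [0.449, 0.3585, 0.0933]
tool_rot: [3.121, 0.363, -0.0]
ft_force: [0.3, 0.8, 0.2]
grip_width: 0.158
grip_force: 40.0
```

Emit:
send_rows(
  rows=[
    {"hand":0,"x":0,"y":0,"z":40,"roll":0},
    {"hand":0,"x":0,"y":0,"z":45,"roll":0},
    {"hand":0,"x":0,"y":-20,"z":45,"roll":0},
    {"hand":0,"x":5,"y":-45,"z":0,"roll":-2},
    {"hand":0,"x":5,"y":-45,"z":0,"roll":-2},
    {"hand":0,"x":5,"y":-45,"z":0,"roll":-2},
    {"hand":0,"x":5,"y":-45,"z":0,"roll":-2},
    {"hand":0,"x":5,"y":-45,"z":0,"roll":-2},
    {"hand":0,"x":5,"y":-45,"z":0,"roll":-2},
    {"hand":0,"x":5,"y":-45,"z":0,"roll":-1.3},
  ],
)

```text
time: 8.1
position: [0.4838, 0.0217, 0.2235]
tool_rot: [3.141, -0.003, 0.001]
ft_force: [1.0, -0.1, -0.1]
grip_width: 0.157
grip_force: 40.0
```

Emit:
send_rows(
  rows=[
    {"hand":0,"x":5,"y":-40,"z":0,"roll":0},
    {"hand":0,"x":1,"y":-35,"z":0,"roll":0},
    {"hand":0,"x":0,"y":-22,"z":0,"roll":0},
    {"hand":0,"x":0,"y":-15,"z":-15,"roll":0},
    {"hand":0,"x":0,"y":0,"z":0,"roll":0},
    {"hand":0,"x":0,"y":0,"z":0,"roll":0},
    {"hand":0,"x":0,"y":0,"z":0,"roll":0},
  ],
)

```text
time: 8.8
position: [0.4902, -0.0865, 0.2082]
tool_rot: [-3.141, -0.003, 0.0]
ft_force: [-0.3, -0.1, -0.2]
grip_width: 0.152
grip_force: 40.0
```

Run:
```python
from h import *
st=get_state();print(st["position"],st["tool_rot"],st["ft_force"])
s=get_image("scene");cv2.imwrite("pics/s5.png",s);t=get_image("top")
p=st["position"];P=[[*p[:2],p[2]-.093+d] for d in(0,.02,.046)];print(proj("scene",P),proj("scene",[[.4897,-.0888,.096],[.4897,-.0888,.07]]),proj("top",P[:1]))
cv2.imwrite("pics/z5.png",np.hstack([cv2.resize(s[185:245,310:370],(480,480),interpolation=cv2.INTER_CUBIC),cv2.resize(t[220:320,300:380],(320,400))[:].repeat(1,0) if 0 else cv2.copyMakeBorder(cv2.resize(t[220:320,300:380],(320,400)),0,80,0,0,0)]))
```

```text
[ 0.4901964  -0.08652199  0.20824092] [-3.14090726e+00 -3.28881514e-03  1.67730308e-04] [-0.27666581 -0.09621615 -0.24450086]
[[340.87450892 219.05617761]
 [341.13372859 212.73719403]
 [341.4776927  204.33454552]] [[341.21682091 224.63104662]
 [340.88522968 232.51193712]] [[340.46587755 269.21619836]]
```

View pics/z5.png

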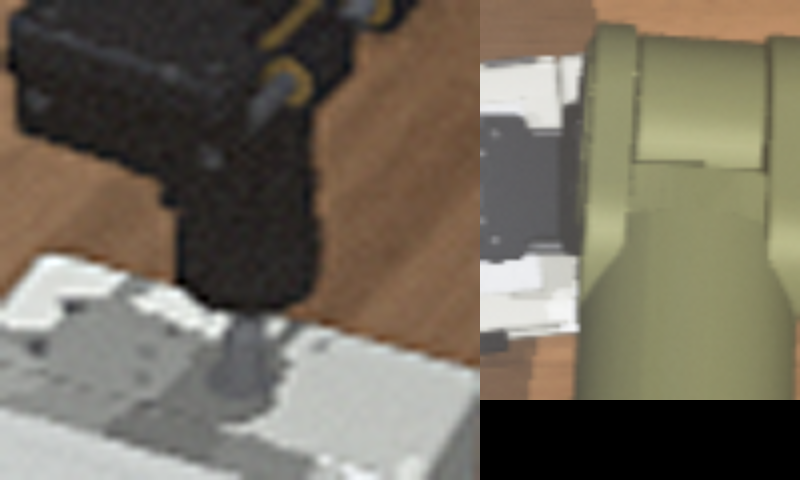

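The scene crop shows the knob skirt at about cols 332–350 with its bottom near row 223, just above the fully visible shaft at cols 338–343. I'll measure both numerically.

Run:
```python
from h import *
s=cv2.imread("pics/s5.png").max(2);s3=cv2.imread("pics/s3.png").max(2)
print("cols 328..353");print(s[212:237,328:354])
print(s3[220:237,334:350])
p=[.4902,-.0865,.1152];th=np.linspace(0,6.28,60)
c=proj("scene",[[p[0]+.024*np.cos(a),p[1]+.024*np.sin(a),p[2]] for a in th]);print(c.min(0),c.max(0))
c=proj("scene",[[.4897+.008*np.cos(a),-.0888+.008*np.sin(a),.07] for a in th]);print(c.min(0),c.max(0))
```

```text
cols 328..353
[[127 130 137 112  44  36  33  42  37  38  39  30  35  38  37  34  38  40
   39  37  37  57 102 122 119 115]
 [126 133 141 114  42  37  43  43  37  39  37  41  40  39  35  41  44  40
   41  39  32  48  97 125 118 118]
 [131 128 134 108  29  35  42  37  46  38  40  41  36  40  39  39  38  39
   42  32  36  54  96 119 122 119]
 [125 128 129 105  33  42  43  41  41  37  41  39  39  39  38  43  40  39
   39  44  37  39  86 124 118 119]
 [128 120 125 103  33  40  38  42  41  39  36  43  43  38  45  39  40  39
   37  44  34  43  94 125 120 114]
 [122 122 124 105  30  35  40  40  42  43  43  46  40  38  39  40  42  45
   43  41  38  51 101 122 114 116]
 [118 118 129 105  29  41  47  41  35  42  41  40  39  46  33  40  46  39
   42  39  33  53  94 123 115 117]
 [115 117 126 105  21  39  42  32  42  44  42  44  40  39  44  43  41  42
   40  44  38  60 106 115 116 111]
 [140 155 167 111  27  23  32  38  44  40  46  40  41  43  46  38  42  43
   43  37  30  79 119 118 114 111]
 [174 226 227 232 198  79  27  37  40  41  45  44  43  44  44  38  42  37
   42  37  44  93 119 112 111 1
[... 2191 characters left out ...]
32  92 114 120 111 116 211 251 243 242 243 236 198]
 [243 245 255 234  97 116 115 116 120 212 250 244 242 242 243 240]
 [244 247 242 179 101 113 119 117 134 220 253 243 243 242 242 243]
 [247 241 195 128 109 119 118 114 129 196 242 246 242 243 243 242]
 [248 230 119 112 105 117 117 113 139 187 229 247 243 242 241 242]
 [246 230 136 129 123 112 113 140 186 198 203 247 243 242 242 243]
 [244 248 237 174 156 193 181 160 162 209 245 245 243 243 243 243]
 [244 246 247 247 248 251 249 249 244 245 246 243 243 242 243 242]
 [244 244 245 246 246 246 246 246 246 245 243 243 243 243 243 244]]
[331.57090519 213.67166357] [350.17574458 224.64508977]
[337.8562978  230.66831551] [343.91549031 234.37526273]
```

Emit:
send_rows(
  rows=[
    {"hand":0,"x":1,"y":-1.3,"z":-8,"roll":4},
    {"hand":0,"x":0,"y":0,"z":-8,"roll":0},
    {"hand":0,"x":0,"y":0,"z":-2,"roll":0},
    {"hand":0,"x":0,"y":0,"z":-1,"roll":0},
    {"hand":0,"x":0,"y":0,"z":-1,"roll":0},
    {"hand":0,"x":0,"y":0,"z":-1,"roll":0},
    {"hand":0,"x":0,"y":0,"z":0,"roll":0},
  ],
)

```text
time: 9.6
position: [0.4911, -0.0898, 0.1873]
tool_rot: [3.14, 0.108, 0.0]
ft_force: [0.6, -0.4, -0.9]
grip_width: 0.159
grip_force: 40.0
```

Emit:
send_rows(
  rows=[
    {"hand":0,"x":0,"y":1.5,"z":0,"roll":0},
    {"hand":0,"x":0,"y":0,"z":-1,"roll":0},
    {"hand":0,"x":0,"y":0,"z":-1,"roll":0},
    {"hand":0,"x":0,"y":0,"z":-1,"roll":0},
    {"hand":0,"x":0,"y":0,"z":0,"roll":0},
    {"hand":0,"x":0,"y":0,"z":0,"roll":0},
  ],
)

```text
time: 10.2
position: [0.491, -0.0883, 0.1842]
tool_rot: [3.14, 0.108, -0.0]
ft_force: [0.4, -0.9, -1.0]
grip_width: 0.159
grip_force: 40.0
```

Emit:
send_rows(
  rows=[
    {"hand":0,"x":0,"y":0,"z":-1,"roll":0},
    {"hand":0,"x":0,"y":0,"z":-1,"roll":0},
    {"hand":0,"x":0,"y":0,"z":-1,"roll":0},
    {"hand":0,"x":0,"y":0,"z":0,"roll":0},
    {"hand":0,"x":0,"y":0,"z":0,"roll":0},
  ],
)

```text
time: 10.7
position: [0.491, -0.0883, 0.1812]
tool_rot: [3.14, 0.109, -0.0]
ft_force: [0.6, -0.3, -0.2]
grip_width: 0.157
grip_force: 40.0
```

Emit:
send_rows(
  rows=[
    {"hand":0,"x":0,"y":0,"z":-2,"roll":0},
    {"hand":0,"x":0,"y":0,"z":-2,"roll":0},
    {"hand":0,"x":0,"y":0,"z":-1,"roll":0},
    {"hand":0,"x":0,"y":0,"z":-1,"roll":0},
    {"hand":0,"x":0,"y":0,"z":0,"roll":0},
  ],
)

```text
time: 11.2
position: [0.491, -0.0883, 0.1751]
tool_rot: [-3.14, -0.109, 0.0]
ft_force: [0.4, -0.2, -0.7]
grip_width: 0.153
grip_force: 40.0
```

Run:
```python
from h import *
st=get_state();print(st["position"],st["ft_force"],st["torque"])
s=get_image("scene")
cv2.imwrite("pics/z6.png",cv2.resize(s[185:245,310:370],(480,480),interpolation=cv2.INTER_CUBIC))
```

```text
[ 0.49099777 -0.08826065  0.17513035] [ 0.35280853 -0.2485864  -0.65909336] [-0.00146101 -0.05255604  0.07182289]
```

View pics/z6.png

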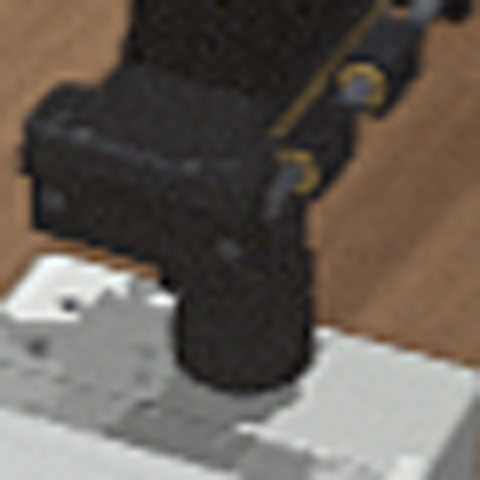

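The knob sits upright round the shaft with no contact force, about 14 mm on, and its lower rim is at about row 233. Next I press home.

Emit:
send_rows(
  rows=[
    {"hand":0,"x":0,"y":0,"z":-1,"roll":0},
    {"hand":0,"x":0,"y":0,"z":-1,"roll":0},
    {"hand":0,"x":0,"y":0,"z":-1,"roll":0},
    {"hand":0,"x":0,"y":0,"z":-1,"roll":0},
    {"hand":0,"x":0,"y":0,"z":0,"roll":0},
  ],
  force=55,
)

```text
time: 11.75
position: [0.4911, -0.0883, 0.1715]
tool_rot: [3.139, 0.108, -0.0]
ft_force: [-1.6, -0.6, 4.0]
grip_width: 0.156
grip_force: 55.0
```

Emit:
send_rows(
  rows=[
    {"hand":0,"x":0,"y":0,"z":-1,"roll":0},
    {"hand":0,"x":0,"y":0,"z":-1,"roll":0},
    {"hand":0,"x":0,"y":0,"z":-1,"roll":0},
    {"hand":0,"x":0,"y":0,"z":0,"roll":0},
    {"hand":0,"x":0,"y":0,"z":0,"roll":0},
  ],
)

```text
time: 12.25
position: [0.4912, -0.0883, 0.1686]
tool_rot: [3.139, 0.108, 0.0]
ft_force: [-2.7, 0.5, 5.8]
grip_width: 0.157
grip_force: 55.0
```

Emit:
send_rows(
  rows=[
    {"hand":0,"x":0,"y":0,"z":-1,"roll":0},
    {"hand":0,"x":0,"y":0,"z":-1,"roll":0},
    {"hand":0,"x":0,"y":0,"z":-1,"roll":0},
    {"hand":0,"x":0,"y":0,"z":-1,"roll":0},
    {"hand":0,"x":0,"y":0,"z":0,"roll":0},
    {"hand":0,"x":0,"y":0,"z":0,"roll":0},
  ],
)

```text
time: 12.85
position: [0.4912, -0.0883, 0.1651]
tool_rot: [3.139, 0.108, 0.0]
ft_force: [-3.1, 0.6, 8.7]
grip_width: 0.157
grip_force: 55.0
```

Emit:
send_rows(
  rows=[
    {"hand":0,"x":0,"y":0,"z":-1,"roll":0},
    {"hand":0,"x":0,"y":0,"z":-0.5,"roll":0},
    {"hand":0,"x":0,"y":0,"z":0,"roll":0},
    {"hand":0,"x":0,"y":0,"z":0,"roll":0},
  ],
)

```text
time: 13.25
position: [0.4913, -0.0883, 0.1648]
tool_rot: [3.139, 0.108, -0.0]
ft_force: [-7.0, 0.8, 17.6]
grip_width: 0.153
grip_force: 55.0
```

Run:
```python
from h import *
s=get_image("scene");get_image("top");st=get_state();print(st["position"],st["ft_force"],st["grip_force"])
cv2.imwrite("pics/z7.png",cv2.resize(s[130:410,220:420],(500,600)))
```

```text
[ 0.49134946 -0.08828302  0.16486362] [-6.82937182  1.23891271 18.84038745] 55.00583630986512
```

View pics/z7.png

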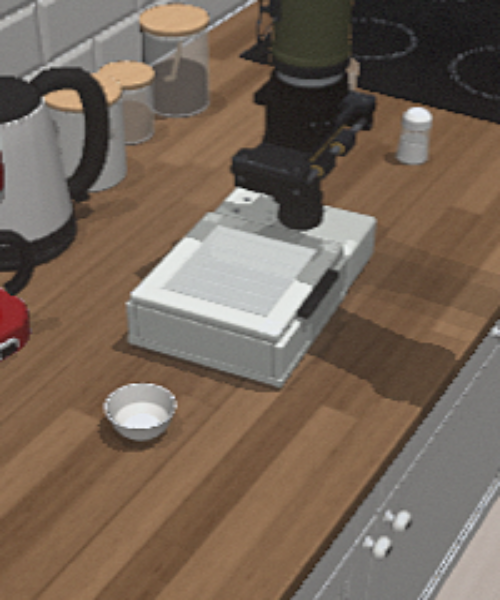

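The lid is shut flat, the knob is held down on the shaft at the stop with about 19 N, and the cup and shaker haven't moved. I'm handing the job in.

```bash
python3 -c "from bench import *;print(close_job())"
```

```text
the job is handed in; nothing more can be done
None
```

The lid is shut, and the knob is home on the D-shaft and still gripped and pressed to its stop with about 19 N; I handed the job in at about 13 s, with the cup and shaker seen unmoved and the glass untouched but not rechecked at the end.

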